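# Start the hot-holding cabinet from its control box

## Task

Start the hot-holding cabinet at its white control box, using fingertip pushes only: first press down the raised half of the rocker switch until it lies flat, next push the long bar key fully in (it stays in), and then press the wide mushroom-shaped button fully down and keep it down for a good second before letting go. Do not press the small round key or the square key, do not turn the dial, and leave all the kitchenware where it stands: nothing is to be picked up or shoved aside.

Things in the scene. Friction and masses are not known exactly. Their poses are not given: they have to be found in the camera images.
- console: white control box, 190 (its x) by 300 (its y) by 55 mm high, fixed. Origin: centre of its underside; its +x points away from the robot (within 0.3 rad). Its grey top has eight places: two rows at x = -40 and +40 mm, four each at y = -102, -34, +34, +102 mm. Six matt black controls on 4 mm aluminium plates, turned with the box, and two pieces of kitchenware stand there, shuffled
- rocker_raised_end (a point): point to press on top of the rocker's raised half, 22 mm from the pivot towards box +x. The rocker is a shallow V, 60 mm (box x) by 26 mm (box y); pivot in its middle, 12 mm above the box's top. Off: -x half flat, +x half (30 mm long) stands up at 0.4 rad, its end 12 mm above the pivot. The point moves with it, 9 mm down and 2 mm outward to flat
- rocker (a joint): rocker angle, rad: about 0 (0 to 0.05) at the start = off, +x half raised; 0.40 = on, +x half lying flat. Friction holds it where it is left; about 2 N at the raised end moves it
- bar_key_top (a point): centre of the top face of the long bar key: 46 mm along the box's y, 16 mm along its x, top 20 mm above the box's top. Moves down with the key
- bar_key (a joint): travel of the bar key, m: 0 = out, 0.008 = fully in. No spring: it stays in where it is pushed to. About 3 N push it in
- start_top (a point): middle of the top of the mushroom button: domed head 36 mm across on a thinner steel stem, top 20.5 mm above the box's top. Moves down with the button
- start (a joint): travel of the mushroom button, m: 0 = out, 0.008 = fully down; a spring (4 N at full travel) returns it
- pin_key_top (a point): centre of the top of the small round key, 16 mm across, top 18 mm above the box's top; not to be pressed
- pin_key (a joint): travel of the small round key, m: 0 = out, 0.006 = down; sprung, 3 N
- square_key_top (a point): centre of the top of the square key, 26 by 26 mm, top 18 mm above the box's top; not to be pressed
- square_key (a joint): travel of the square key, m: 0 = out, 0.006 = down; sprung, 3 N
- dial_top (a point): top centre of the dial: round, 38 mm across, with a 34 by 9 mm aluminium grip bar across it, top 29 mm above the box's top; not to be turned
- dial_edge (a point): point on the dial's rim, 18 mm from the dial's axis along its grip bar; shows how the dial is turned
- ramekin_mid (a point): half-way up a loose white china ramekin, 48 mm across, 36 mm high, standing upright on the control box
- shaker_mid (a point): half-way up a loose steel salt shaker, 38 mm across, 48 mm high, standing upright on the control box
- spice_jar_mid (a point): half-way up an amber glass jar, 52 mm across, 95 mm high, standing on the table 50 to 75 mm off the +y side of the box
- squeeze_bottle_mid (a point): 60 mm above the foot of a white squeeze bottle, 56 mm across, 150 mm high, standing on the table 50 to 75 mm off the -y side of the box
- mug_mid (a point): half-way up a white mug, 80 mm across, 85 mm high, on the table to the left
- spatula: spatula lying on the table to the right, 240 mm long, along its own x
- can_mid (a point): half-way up a steel can with a paper label, 74 mm across, 110 mm high, on the table to the left

How it is judged:
By the outcome, as a careful person would: the job done as asked, in the order asked, and still so for the second after the job is handed in, with the robot touching nothing.
It also fails if it takes over 51 s, if anything falls off the work surface, if the arm or the gripper's body presses on something with over 40 N, if the wrist force passes 120 N, or if a joint passes its speed limit or range.

## Robot

A 7-joint arm with a two-finger parallel gripper is mounted at the origin on the work surface. World frame = base frame: x ahead of the robot, y to its left, z up, the work surface at z = 0. Lengths are in m, angles in rad, forces in N, time in s.
With the tool pointing down it reaches from about 0.4 to 0.85 m from the base axis. Payload 4.5 kg.
Tool frame: the origin (TCP) lies at the very end of the fingers, on their centre line; the grasp point (between the pads) lies 19 mm behind it (r.grip_point_offset is the distance from the TCP to the grasp point, in m); y points along the fingers, x is the direction in which the jaws open and shut, and the axes are right-handed (so a half turn about y gives the same grasp; the last joint's range is limited). The gripper opens to 88 mm and grips with 3 to 60 N. Pads are 18 mm wide; open, the fingers measure 123 mm over their backs; the gripper's body (75 mm by 187 mm) begins 45 mm behind the grasp point.
Start: joints at [-1.217, 0.689, -0.195, 1.565, 0.157, 0.902, -0.215], TCP at [0.196, 0.593, 0.239] pointing down, gripper open.
Joint ranges: [-3.01, 3.01], [-0.46, 2.08], [-1.47, 1.51], [0.13, 2.56], [-1, 4.14], [0.04, 2.09], [-2.66, 2.66]. Speed limits (rad/s): [2.57, 2.57, 3.14, 3.14, 3.14, 3.14, 3.14].

## Interface

Orientations are given as a unit quaternion [x, y, z, w].
In Python, from plant import get_state, snapshot, camera_params, job, r gives the robot as it stands.
- The arm moves only by the tool carry_out, never from a script. Its arguments are lists of equal length, an entry for each row: "offset": the shift along the world's x, y, z in m, a list of three; "twist": the turn about the world's z in degrees. In form: {"offset": [[tx, ty, tz], ...], "twist": [twist, ...]}. A call has 1 to 8 rows; each row shifts and turns the commanded pose from where the row before left it; what a row does not reach is not made up. A row lasts 1/8 s, in which the tool goes at most 62.5 mm and 10.7 degrees, less where a joint would pass 70% of its speed; a pose out of reach is approached as far as the arm can. A call with a gripper value outside its range is refused whole. "grip" is the finger opening in m, from 0 to 0.0881, set as the call begins (left out, the last holds). The fingers move at their own pace and stop on an object; "newtons" is the grip in N (left out, the last holds). Time passes only in rows, so rows that do not move let the fingers close. It gives the time, the measured TCP pose, the force and the opening at its end, in the units of the state.
- get_state(): the state, without advancing time (a new reading comes with each control period).
- snapshot(name): name is "scene" or "side" or "wrist"; returns the picture (400x640x3 uint8, red, green, blue); there is no depth.
- camera_params(name): a dict with "camera_matrix" (3x3 intrinsics, pixels), "eye" and "orientation" of the camera in the world. Camera axes: x right, y up, looking along -z (the intrinsics and any distortion apply to the point x, -y, -z); pixel columns grow to the right and rows downward; lengths in m; the calibration is good to about 2 mm. A picture is of the moment at which its call begins: read the wrist's pose just before it. camera_params takes no time and is no camera call; for the wrist camera it gives the pose at the moment of the call.
- job.finish_job(): hands the job in, once; it reports no verdict.
The state is a dict: "clock": time; "q": joint angles; "qd": joint speeds; "joint_torque": joint torques, N m; "tool_pos": TCP position; "eef_rot": TCP orientation; "contact_force": force on the tool from outside, world axes, zero at the start; "moment": the same for the moment, N m; "opening": opening from 0.0 (shut) to 1.0 (fully open).
Only numpy, scipy, OpenCV 4.12 (cv2) and the standard library are available. Lean on these libraries where they do the work, as an engineer would, in place of code of your own. Each camera call takes 0.05 s, during which the arm holds its last target. There are 200 camera calls.

## Working session

There is one attempt and no reset: what is moved stays moved. The work goes in short steps, Python scripts to look and compute and a tool call to move; the robot and the scene stay as the last step left them, time stands still between calls to the robot, and variables do not carry over. Pictures are saved under pics/ and viewed, about 8 in all and at most 12, crops included, and the job is handed in when it is done.

Besides the shell and the picture viewer there is one more tool, called after "Emit:" as name(argument=value, ...), one argument or row to a line, values as JSON. carry_out: Moves the arm, as the interface text tells. Its arguments: {"type":"object","properties":{"offset":{"type":"array"},"twist":{"type":"array"},"grip":{"type":"number"},"newtons":{"type":"number"}},"required":["offset","twist"]}

```bash
ls; mkdir -p pics
python3 - <<'E'
from plant import *
import cv2,numpy as np
s=get_state();print(s)
for n in("scene","side"):
    im=snapshot(n);cv2.imwrite(f"pics/{n}0.png",im[:,:,::-1]);p=camera_params(n);print(n,p)
E
```

```text
pics
{'clock': 0.0, 'q': array([-1.21721424,  0.68996675, -0.19450241,  1.5663476 ,  0.15730061,
        0.90251793, -0.21513254]), 'qd': array([-0.0004274 , -0.00025686,  0.00018871,  0.0025832 ,  0.00188683,
        0.00169569,  0.00132   ]), 'joint_torque': array([ 7.84970744e-04, -5.27565336e+01, -1.26652200e+00, -1.53432423e+01,
       -5.25815960e-02,  6.39840611e-03,  1.64639609e-04]), 'tool_pos': array([0.19632853, 0.59268853, 0.23791956]), 'eef_rot': array([ 0.57364188,  0.41353164, -0.41452708, -0.57279479]), 'contact_force': array([ 0.25949213, -0.48824804,  0.50172963]), 'moment': array([ 0.04075273, -0.03883053, -0.02865396]), 'opening': 1.0004660951151318}
scene {'camera_matrix': array([[366.44436925,   0.        , 323.56094785],
       [  0.        , 366.44436925, 199.87652619],
       [  0.        ,   0.        ,   1.        ]]), 'eye': array([ 1.14661485, -0.39895065,  0.81607682]), 'orientation': array([0.32782802, 0.17318016, 0.41645067, 0.83012424])}
side {'camera_matrix': array([[458.58829513,   0.        , 322.60870065],
       [  0.        , 458.58829513, 201.50131641],
       [  0.        ,   0.        ,   1.        ]]), 'eye': array([ 0.03002852, -0.58457692,  1.08386408]), 'orientation': array([ 0.30766098, -0.11666941, -0.33509761,  0.88286044])}
```

View pics/scene0.png

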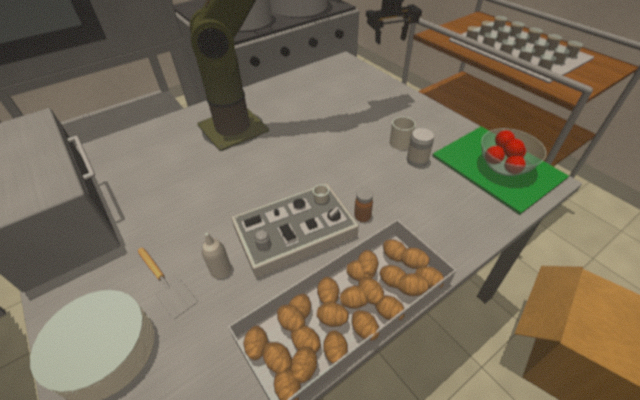

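View pics/side0.png

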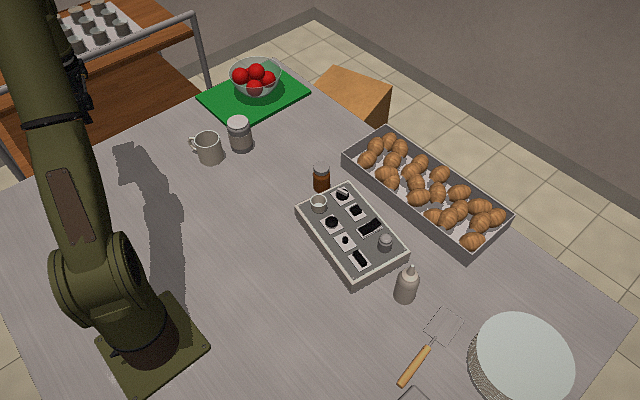

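Both views show the box: in side, its corners are at about (295,207), (345,182), (410,248), (352,288). I'll zoom in to identify the controls.

Run:
```python
import cv2,numpy as np
a=cv2.imread("pics/side0.png")[170:300,285:420];b=cv2.imread("pics/scene0.png")[175:280,222:367]
a=cv2.resize(a,(400,385),interpolation=cv2.INTER_CUBIC)
b=cv2.resize(b,(400,290),interpolation=cv2.INTER_CUBIC);b=cv2.copyMakeBorder(b,0,95,0,0,0)
cv2.imwrite("pics/z0.png",cv2.convertScaleAbs(np.hstack([a,b]),alpha=1.5))
```

```text
(no output)
```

View pics/z0.png

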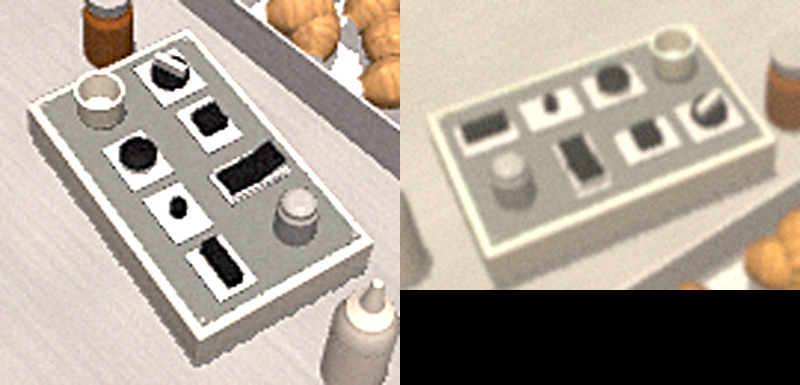

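```bash
cat > h.py <<'E'
import numpy as np,cv2
from scipy.spatial.transform import Rotation as R
def ray(p,uv):
    K=p["camera_matrix"];d=np.c_[(np.asarray(uv,float)-K[:2,2])/[K[0,0],K[1,1]],np.ones(len(uv))]*[1,-1,-1]
    return R.from_quat(p["orientation"]).apply(d)
def plane(p,uv,z):
    d=ray(p,uv);return p["eye"]+d*((z-p["eye"][2])/d[:,2])[:,None]
def proj(p,X):
    c=R.from_quat(p["orientation"]).inv().apply(np.asarray(X)-p["eye"])*[1,-1,-1]
    K=p["camera_matrix"];return c[:,:2]/c[:,2:]*[K[0,0],K[1,1]]+K[:2,2]
def fit(L,W):  # 2D rigid local->world
    a=L-L.mean(0);b=W-W.mean(0)
    th=np.arctan2((a[:,0]*b[:,1]-a[:,1]*b[:,0]).sum(),(a*b).sum())
    M=np.array([[np.cos(th),-np.sin(th)],[np.sin(th),np.cos(th)]]);t=W.mean(0)-M@L.mean(0)
    return th,t,W-(L@M.T+t)
E
python3 - <<'E'
from h import *;from plant import *
L=np.array([[-95,150],[95,150],[95,-150],[-95,-150]])/1e3
S=np.array([[30,105],[188,30],[372,240],[195,335]])/2.962+[285,170]
C=np.array([[295,27],[375,137],[88,250],[30,113]])/2.759+[222,175]
for n,u in(("side",S),("scene",C)):
    W=plane(camera_params(n),u,.055)[:,:2];th,t,e=fit(L,W);print(n,th,t,(e*1e3).round(1).tolist())
    c,s=np.cos(th),np.sin(th)
    for k,v in dict(rocker=(.062,-.034),bar=(-.04,-.102),start=(-.04,.034)).items(): print(k,t+[c*v[0]-s*v[1],s*v[0]+c*v[1]])
x=get_state();print(R.from_quat(x["eef_rot"]).as_matrix().round(3))
p=camera_params("wrist");print(p,R.from_quat(p["orientation"]).as_matrix().round(3))
E
```

```text
side -0.1772898772413467 [ 0.56781969 -0.09147991] [[2.6, -5.6], [-5.1, -3.6], [-0.6, 3.3], [3.1, 6.0]]
rocker [ 0.62285153 -0.13588145]
bar [ 0.5104577  -0.18482658]
start [ 0.53444301 -0.05095834]
scene -0.19350311351603205 [ 0.57399747 -0.0879999 ] [[8.3, -7.0], [-8.2, -0.9], [-4.4, 6.0], [4.2, 1.8]]
rocker [ 0.62830221 -0.13328781]
bar [ 0.51512963 -0.18040432]
start [ 0.54128213 -0.04694254]
[[ 0.314 -0.    -0.949]
 [ 0.949 -0.002  0.314]
 [-0.002 -1.    -0.   ]]
{'camera_matrix': array([[358.95818533,   0.        , 315.11813242],
       [  0.        , 358.95818533, 200.12401598],
       [  0.        ,   0.        ,   1.        ]]), 'eye': array([0.11796048, 0.61913364, 0.38365756]), 'orientation': array([-0.13145833, -0.09395382,  0.57796304,  0.79990632])} [[ 0.314 -0.9   -0.302]
 [ 0.949  0.297  0.102]
 [-0.002 -0.319  0.948]]
```

The layout is clear, listed by position in the box frame (mm):
- **Row x = -40:** bar at y = -102, pin at -34, mushroom at +34, ramekin at +102.
- **Row x = +40:** shaker at y = -102, rocker at -34, square at +34, dial at +102.

I'll go above the box with the jaw along box x, so the gripper body stays clear of the bottle.

Emit:
carry_out(
  offset=[
    [0.03, -0.05, 0],
    [0.03, -0.05, 0],
    [0.03, -0.05, 0],
    [0.03, -0.05, 0],
    [0.03, -0.05, 0],
    [0.03, -0.05, 0],
    [0.03, -0.05, 0],
    [0.03, -0.05, 0],
  ],
  twist=[-5, -5, -5, -5, -5, -5, -5, -5],
  grip=0,
  newtons=10,
)

```text
clock: 1.1
tool_pos: [0.4371, 0.1917, 0.2387]
eef_rot: [-0.68, -0.192, 0.192, 0.681]
contact_force: [1.3, -0.3, 0.6]
opening: 0.115
```

Emit:
carry_out(
  offset=[
    [0.018, -0.029, 0],
    [0.018, -0.029, 0],
    [0.018, -0.029, 0],
    [0.018, -0.029, 0],
    [0.018, -0.029, 0],
    [0.018, -0.029, 0],
    [0.018, -0.029, 0],
    [0.018, -0.029, 0],
  ],
  twist=[-5.3, -5.3, -5.3, -5.3, -5.3, -5.3, -5.3, -5.3],
)

```text
clock: 2.1
tool_pos: [0.5807, -0.0395, 0.2384]
eef_rot: [-0.704, 0.067, -0.067, 0.704]
contact_force: [0.1, 0.4, 0.4]
opening: 0.005
```

Emit:
carry_out(
  offset=[
    [0, 0, 0],
    [0, 0, 0],
  ],
  twist=[0, 0],
)

```text
clock: 2.35
tool_pos: [0.5798, -0.0376, 0.2383]
eef_rot: [-0.704, 0.066, -0.065, 0.704]
contact_force: [0.3, -0.4, -0.2]
opening: 0.005
```

Run:
```python
from h import *;from plant import *
p=camera_params("wrist");im=snapshot("wrist");cv2.imwrite("pics/w1.png",im[:,:,::-1]);np.save("w1.npy",p,allow_pickle=True)
s=get_state();print(s["clock"],s["tool_pos"],R.from_quat(s["eef_rot"]).as_matrix().round(3),s["contact_force"])
```

```text
2.4 [ 0.57974638 -0.03714559  0.23840922] [[ 0.983 -0.001  0.184]
 [-0.184  0.001  0.983]
 [-0.001 -1.     0.001]] [-0.25739353  0.20273726 -0.26684207]
```

View pics/w1.png

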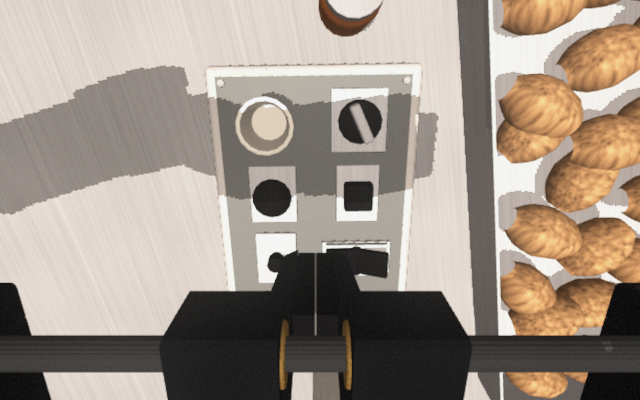

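The wrist view shows the box's far corners at (209,67) and (420,65), the mushroom at (271,198), the square key at (358,195) and the rocker's raised end near (388,262). I'll fit the pose from the corners and check it against the controls.

Run:
```python
from h import *
p=np.load("w1.npy",allow_pickle=True).item()
im=cv2.imread("pics/w1.png");m=(im.max(2)<50).astype(np.uint8);m[248:]=0;m[:,430:]=0;m[:,:215]=0;m[:70]=0
n,l,st,c=cv2.connectedComponentsWithStats(m)
uv=[]
for i in range(1,n):
    if st[i,4]>100: print(st[i],c[i].round(1));uv.append(c[i])
print(plane(p,uv,.073))
# box top outer edge lines: left & top & right
U=np.array([[208.5,66],[420.5,65]]);W=plane(p,U,.055);print("corners",W,np.linalg.norm(W[0]-W[1]))
mush=plane(p,[[271.5,198]],.071)[0];sq=plane(p,[[358,195]],.072)[0]
L=np.array([[-95,150],[95,150],[-40,34],[40,34]])/1e3
th,t,e=fit(L,np.array([W[0],W[1],mush,sq])[:,:2]);print("fit",th,t,(e*1e3).round(1))
c,s=np.cos(th),np.sin(th)
for k,v in dict(rock=(.062,-.034),rend=(.0676,-.034),bar=(-.04,-.102),start=(-.04,.034),rpiv=(.04,-.034)).items():
    w=t+[c*v[0]-s*v[1],s*v[0]+c*v[1]];z=dict(rend=.079,rock=.076,bar=.075,start=.0755,rpiv=.067)[k]
    print(k,w.round(4),proj(p,[[*w,z]]).round(1))
```

```text
[339 100  42  43 909] [358.9 120.8]
[ 253  180   38   36 1049] [271.3 197.4]
[344 182  29  28 742] [357.7 195.1]
[[ 0.62582458  0.00456324  0.073     ]
 [ 0.53728526 -0.04868004  0.073     ]
 [ 0.61499313 -0.06091826  0.073     ]]
corners [[0.50725328 0.07190165 0.055     ]
 [0.68632452 0.03909307 0.055     ]] 0.18205195602102714
fit -0.17873839509829348 [ 0.5701122  -0.09054594] [[ 4.  -2.1]
 [-3.9 -1.1]
 [ 0.1  0.2]
 [-0.2  3. ]]
rock [ 0.6251 -0.135 ] [[379.7 266.1]]
rend [ 0.6306 -0.136 ] [[386.1 267.7]]
bar [ 0.5126 -0.1838] [[277.  324.9]]
start [ 0.5368 -0.05  ] [[270.8 199.7]]
rpiv [ 0.6034 -0.1311] [[355.9 261.8]]
```

The fit agrees with all views to about 3 mm: yaw -0.18, centre (0.570, -0.091). Rocker first.

Emit:
carry_out(
  offset=[
    [0.016, -0.033, 0],
    [0.016, -0.033, 0],
    [0.016, -0.032, 0],
    [0, 0, -0.045],
    [0, 0, -0.045],
    [0, 0, -0.045],
    [0, 0, 0],
    [0, 0, 0],
  ],
  twist=[0, 0, 0, 0, 0, 0, 0, 0],
)

```text
clock: 3.4
tool_pos: [0.6295, -0.1361, 0.1053]
eef_rot: [-0.704, 0.065, -0.066, 0.704]
contact_force: [0.1, -0.4, 0.2]
opening: 0.005
```

Run:
```python
from h import *;from plant import *
s=get_state();print(s["clock"],s["tool_pos"])
p=camera_params("side");im=snapshot("side");im2=snapshot("scene")
a=cv2.resize(im[150:300,285:435],(400,400),interpolation=2);b=cv2.resize(im2[150:280,222:367],(400,359),interpolation=2);b=cv2.copyMakeBorder(b,0,41,0,0,0)
cv2.imwrite("pics/z1.png",cv2.convertScaleAbs(np.hstack([a,b])[:,:,::-1],alpha=1.6))
```

```text
3.4 [ 0.62949815 -0.13611225  0.1053348 ]
```

View pics/z1.png

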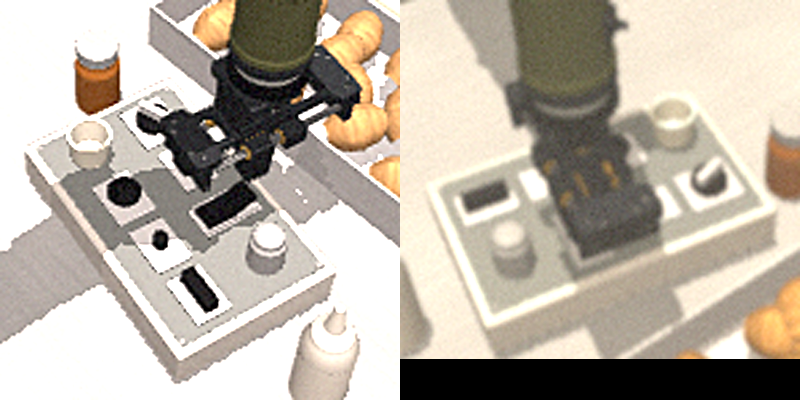

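The fingertip hangs over the rocker's raised end, clear of the shaker. Pressing.

Emit:
carry_out(
  offset=[
    [0, 0, -0.01],
    [0, 0, -0.01],
    [0, 0, -0.006],
    [0, 0, -0.005],
    [0, 0, -0.005],
    [0, 0, 0],
  ],
  twist=[0, 0, 0, 0, 0, 0],
)

```text
clock: 4.25
tool_pos: [0.6285, -0.1367, 0.0676]
eef_rot: [0.704, -0.066, 0.066, -0.704]
contact_force: [0.6, 0.3, 1.5]
opening: 0.001
```

Emit:
carry_out(
  offset=[
    [0, 0, -0.001],
    [0, 0, -0.001],
    [0, 0, 0],
  ],
  twist=[0, 0, 0],
)

```text
clock: 4.62
tool_pos: [0.6285, -0.1368, 0.0674]
eef_rot: [-0.704, 0.066, -0.066, 0.704]
contact_force: [-2.5, 0.6, 12.4]
opening: 0.001
```

The force jumped to 12 N at z = 0.067, so the rocker is flat against its stop. Next I'll lift and go over the bar.

Emit:
carry_out(
  offset=[
    [0, 0, 0.04],
    [0, 0, 0.04],
    [-0.039, -0.016, 0],
    [-0.039, -0.016, 0],
    [-0.038, -0.015, 0],
    [0, 0, -0.025],
    [0, 0, -0.025],
    [0, 0, 0],
  ],
  twist=[0, 0, 0, 0, 0, 0, 0, 0],
)

```text
clock: 5.62
tool_pos: [0.5106, -0.1831, 0.0943]
eef_rot: [-0.704, 0.068, -0.064, 0.704]
contact_force: [0.3, -1.3, -0.1]
opening: 0.006
```

Run:
```python
from h import *;from plant import *
s=get_state();print(s["clock"],s["tool_pos"])
im=snapshot("side");im2=snapshot("wrist")
a=cv2.resize(im[150:300,285:435],(400,400),interpolation=2);b=cv2.resize(im2[0:300,200:500],(400,400),interpolation=2)
cv2.imwrite("pics/z2.png",cv2.convertScaleAbs(np.hstack([a,b])[:,:,::-1],alpha=1.6))
```

```text
5.625 [ 0.51056778 -0.18307047  0.09426534]
```

View pics/z2.png

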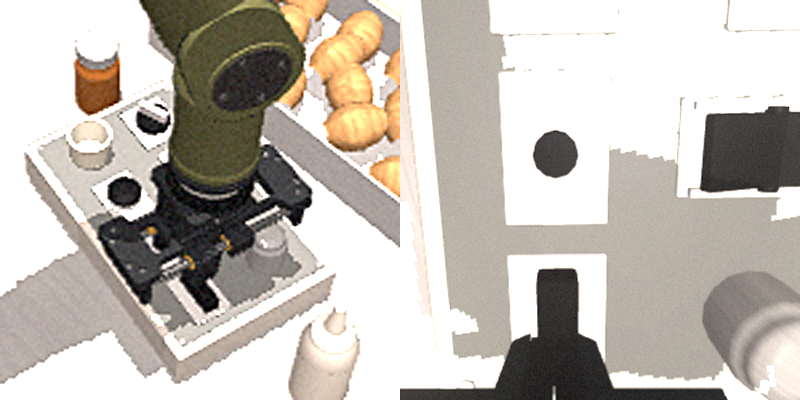

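The rocker's -x half now stands up, and the fingertip is centred over the bar. Pressing the bar.

Emit:
carry_out(
  offset=[
    [0.001, 0, -0.008],
    [0, 0, -0.007],
    [0, 0, -0.006],
    [0, 0, -0.004],
    [0, 0, -0.002],
    [0, 0, -0.001],
    [0, 0, 0],
  ],
  twist=[0, 0, 0, 0, 0, 0, 0],
)

```text
clock: 6.6
tool_pos: [0.5135, -0.1836, 0.0677]
eef_rot: [-0.704, 0.066, -0.066, 0.704]
contact_force: [-0.3, 0.1, 1.4]
opening: 0.006
```

Emit:
carry_out(
  offset=[
    [0, 0, -0.001],
    [0, 0, -0.001],
    [0, 0, 0],
  ],
  twist=[0, 0, 0],
)

```text
clock: 6.98
tool_pos: [0.5135, -0.1836, 0.0672]
eef_rot: [-0.704, 0.066, -0.066, 0.704]
contact_force: [-2.7, 1.1, 13.8]
opening: 0.001
```

The bar hit its stop with 14 N at z = 0.067. On to the mushroom.

Emit:
carry_out(
  offset=[
    [0, 0, 0.03],
    [0, 0, 0.03],
    [0.008, 0.045, 0],
    [0.008, 0.045, 0],
    [0.007, 0.044, 0],
    [0, 0, -0.02],
    [0, 0, -0.01],
    [0, 0, 0],
  ],
  twist=[0, 0, 0, 0, 0, 0, 0, 0],
)

```text
clock: 7.98
tool_pos: [0.5357, -0.0507, 0.0951]
eef_rot: [0.704, -0.067, 0.066, -0.704]
contact_force: [-0.1, 0.3, -0.2]
opening: 0.004
```

Run:
```python
from h import *;from plant import *
s=get_state();print(s["clock"],s["tool_pos"])
im=snapshot("side");im2=snapshot("wrist")
a=cv2.resize(im[150:300,285:435],(400,400),interpolation=2);b=cv2.resize(im2[100:400,200:500],(400,400),interpolation=2)
cv2.imwrite("pics/z3.png",cv2.convertScaleAbs(np.hstack([a,b])[:,:,::-1],alpha=1.3))
```

```text
7.975 [ 0.53568298 -0.05065477  0.09509822]
```

View pics/z3.png

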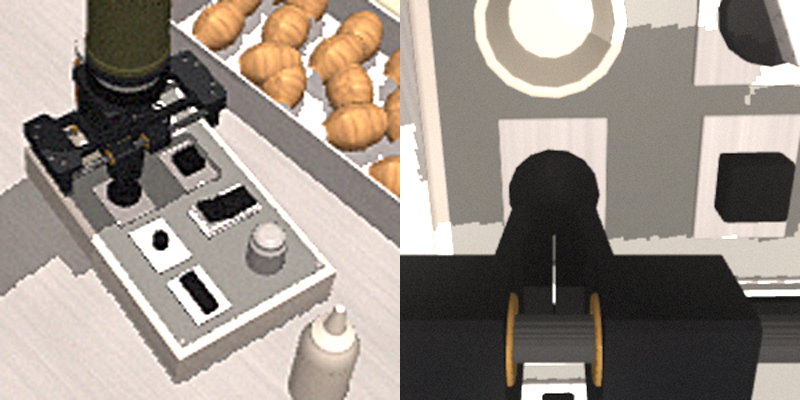

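The fingertip is over the mushroom head, and the rocker and bar look switched. Pressing and holding.

Emit:
carry_out(
  offset=[
    [0, 0, -0.008],
    [0, 0, -0.007],
    [0, 0, -0.006],
    [0, 0, -0.004],
    [0, 0, -0.003],
    [0, 0, -0.001],
    [0, 0, -0.001],
    [0, 0, 0],
  ],
  twist=[0, 0, 0, 0, 0, 0, 0, 0],
)

```text
clock: 9.07
tool_pos: [0.5364, -0.0497, 0.0676]
eef_rot: [-0.704, 0.066, -0.066, 0.704]
contact_force: [-4.6, 0.7, 20.2]
opening: 0.009
```

20 N against a 4 N spring, so it is bottomed out. I'll hold for 1.5 s, then let go.

Emit:
carry_out(
  offset=[
    [0, 0, 0],
    [0, 0, 0],
    [0, 0, 0],
    [0, 0, 0],
    [0, 0, 0],
    [0, 0, 0],
    [0, 0, 0],
    [0, 0, 0],
  ],
  twist=[0, 0, 0, 0, 0, 0, 0, 0],
)

```text
clock: 10.07
tool_pos: [0.5364, -0.0497, 0.0676]
eef_rot: [-0.704, 0.066, -0.066, 0.704]
contact_force: [-3.7, 0.4, 18.6]
opening: 0.002
```

Emit:
carry_out(
  offset=[
    [0, 0, 0],
    [0, 0, 0],
    [0, 0, 0],
    [0, 0, 0],
  ],
  twist=[0, 0, 0, 0],
)

```text
clock: 10.58
tool_pos: [0.5364, -0.0498, 0.0676]
eef_rot: [-0.704, 0.066, -0.066, 0.704]
contact_force: [-4.1, 1.1, 20.2]
opening: 0.006
```

Emit:
carry_out(
  offset=[
    [0, 0, 0.03],
    [0, 0, 0.05],
    [0, 0, 0.05],
    [0, 0.05, 0.03],
    [-0.03, 0.05, 0.0],
    [-0.03, 0.05, 0],
    [-0.03, 0.05, 0],
    [0, 0, 0],
  ],
  twist=[0, 0, 0, 0, 0, 0, 0, 0],
)

```text
clock: 11.58
tool_pos: [0.4435, 0.1553, 0.2255]
eef_rot: [-0.704, 0.063, -0.062, 0.705]
contact_force: [0.4, 0.3, -0.4]
opening: 0.004
```

Run:
```python
from h import *;from plant import *
s=get_state();print(s["clock"],s["tool_pos"])
im=snapshot("side");im2=snapshot("wrist")
a=cv2.resize(im[150:300,285:435],(400,400),interpolation=2);b=cv2.resize(im2,(400,250),interpolation=2)
b=cv2.copyMakeBorder(b,0,150,0,0,0)
cv2.imwrite("pics/z4.png",cv2.convertScaleAbs(np.hstack([a,b])[:,:,::-1],alpha=1.3))
```

```text
11.575 [0.44354012 0.15526008 0.22545115]
```

View pics/z4.png

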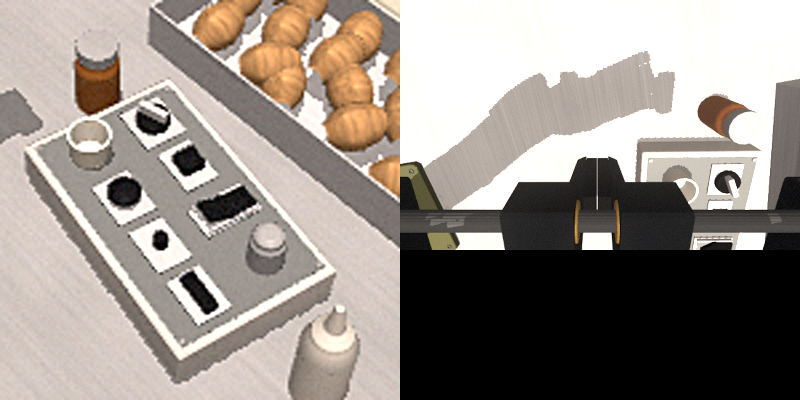

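The kitchenware stands where it was, the rocker is flipped, the bar is in, and the arm is clear. Handing in.

```bash
python3 -c "
from plant import *
print(get_state()['contact_force']);print(job.finish_job())"
```

```text
[ 0.51877259 -0.48362534  0.40556658]
the job is handed in; nothing more can be done
None
```

I made the three pushes in the order asked, with the fingers shut, and handed the job in after about 12 s on the robot's clock.

- **Rocker:** pressed on its raised half until it met the stop, at 12 N with the fingertip at z = 0.067 m, the height where that half lies flat.
- **Bar key:** pushed in until it met the stop, at 14 N and z = 0.067 m.
- **Mushroom button:** pressed to its stop (about 20 N against the 4 N spring), held for at least 1.5 s, then released.

The last side picture showed the rocker tipped the other way, the bar lower than before, and the ramekin, shaker, jar and bottle where they stood. The fingertip never came down over the round key, the square key or the dial, and the dial looked unturned. The arm was clear of everything, with about zero contact force.

No check failed. The joint angles and travels cannot be read directly, so "fully in" rests on fingertip height, the jump in force and the pictures. The box-pose points disagreed with the fit by up to about 4 mm in the close view the pushes were based on. The first rough estimates were off by up to about 11 mm. This was small enough for these pushes.

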